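Press a heat sink onto its board with the bonding press and hold the load

TASK

The heat sink lies on its adhesive pad in the bonding press, ready to be pressed down. With the safety catch still on, turn the black knob on the dial back until the red peak pointer is on its zero stop; then flip the red safety catch right back and pull the lever towards you until the black load needle stands well inside the green band. Do not overshoot: the red pointer, which the needle drags along, must stay in the green too; finish still holding the lever there with the fingers while the pad sets, and leave the things standing around alone.

Things in the scene. Friction and masses are not known exactly. Their poses are not given: they have to be found in the camera images.
- press: Hand-lever bonding press, blue-grey, bolted to the bench; base plate 190 (x) x 270 (y) mm, its top 22 mm above the bench. Origin: on the bench, near the middle of the base. Axes: x from the front (robot side) to the back, y to the left, z up. The press head stands right of the middle (its centreline at y = -70 mm), a round dial facing up lies at the left. Head top 165 mm above the bench. The press may be turned by up to 0.3 rad.
- dial (a point): Centre of the dial's glass, 49 mm above the bench, at (-20, 95) mm of the press. White face, 84 mm across; the scale is the half circle towards the back: zero points to the press's left (+y), readings grow clockwise seen from above, over the back (1.57 rad), to the right (3.14 rad). Green band from 1.2 to 2.0 rad, a thin red overload arc from 2.5 rad.
- peak_knob (a joint): Reading of the red peak pointer in rad, fixed to the black knob on the dial: 0 = zero stop (left), grows clockwise from above, end stop 3.14. Stays where it is left (light friction, about 0.01 N m). The load needle pushes it up the scale but never brings it back; turn the knob anticlockwise (from above) to reset it.
- knob_grip (a point): The knob's grip point, on its axis, 72 mm above the bench. The grip is an upright black bar 34 long x 12 wide x 30 mm tall (53 to 83 mm above the bench), long side along the red pointer, over a disc of 34 mm; grip it across the 12 mm. Its y axis points along the red pointer (x, y as the press at zero, turned clockwise by the reading).
- safety_catch (a joint): Red safety catch (a pawl hinged at its rear end, on the left side of the press head): 0 = on, its tooth in the notch of the disc on the lever's shaft, so that the lever is blocked; grows as its tab is pushed to the back (+x of the press), over the top, to 1.6 rad = flipped right back. Pushed at the top of the tab it takes about 1 N; it falls back on its own weight below about 0.5 rad and over to 1.6 rad from about 1.2 rad.
- catch_tab (a point): Middle of the top of the catch's red tab, 4 mm below its tip, about 251 mm above the bench while on. The tab is an upright plate 6 mm thick (x), 16 mm wide (y), standing 64 mm above the pawl; nothing lies in front of it or above it. Push on its upper 30 mm only: the pawl's front swings up to 48 mm above catch_hinge and would lift against a finger put lower.
- catch_hinge (a point): Hinge of the catch, axis along the press's y, 171 mm above the bench, 46 mm behind (+x) and 80 mm below catch_tab when on.
- press_lever (a joint): Press lever on the right side of the head: 0 = rest, leaning 0.26 rad backwards; grows as the handle is pulled to the front and down (towards -x of the press), stop at 0.85 rad. A spring brings it back when it is let go. The press foot meets the heat sink at about 0.36 rad; the green band takes about 0.52 to 0.64 rad, at 8 to 12 N on the handle (about 3 N before the foot meets the heat sink).
- lever_grip (a point): Middle of the lever's handle: a black horizontal round bar, 18 mm thick and 80 mm long, along the press's y, at the top of the lever; about 260 mm above the bench at rest. Free all round; the lever's arm is at its left end, 46 mm from here.
- lever_hinge (a point): Point on the axis of the lever's shaft (along the press's y) beside lever_grip, 135 mm above the bench; lever_grip turns about it at a radius of 130 mm.
- load_needle (a joint): Reading of the black load needle on the same dial in rad, 0 = no load at the left, grows clockwise with the force on the heat sink (0.05 rad per newton, after the first 4 N). It follows the lever once the foot presses: about 6 to 7 rad per rad of lever. Green band 1.2 to 2.0.
- nest_seat (a point): Middle of the adhesive pad on the green board in the sprung nest, 52 mm above the bench at no load; sinks by up to 12 mm under load.
- heat_sink_center (a point): Centre of the loose finned aluminium heat sink, 40 x 40 x 18 mm, lying on the pad under the press foot.
- glue_bottle: Small white bottle with an orange label, 31 x 31 x 82 mm, standing left of the press; origin at its foot. Bystander.
- ipa_bottle: White bottle with a black cap, 51 x 50 x 121 mm, standing left of the press; origin at its foot. Bystander.
- white_tub: Round white tub, 90 x 90 x 36 mm, standing left of the press; origin under its centre. Bystander.
- tape_roll: Yellow roll of tape, 89 x 89 x 18 mm, right of the press; origin under its centre. Bystander.
- spare_sink: Spare finned heat sink, 40 x 40 x 18 mm, lying at the front left; origin under its centre. Bystander.
- spare_sink_b: A second spare heat sink, same size, beside the first. Bystander.
- driver_green: Screwdriver with a black and green handle, 190 mm long, lying right of the press. Bystander.
- side_cutter: Side cutters with black grips, 118 mm long, lying right of the press. Bystander.
- part_box: Small brown cardboard box, 47 x 62 x 36 mm, behind the press on the right; origin under its centre. Bystander.
Things that resemble listed ones, but are neither listed nor needed, are in the scene too. Leave any brown or yellow look-alike of the part that bears heat_sink_center alone.

How it is judged (in metres and radians):
On the way, in this order (a step that is already met when the one before it is completed fails the run):
1. with the safety catch still on and the lever at rest, the red peak pointer is turned back to its zero stop (value of joint each of peak_knob, press_lever below 0.12 rad and value of joint safety_catch below 0.3 rad), for 0.2 s.
2. the safety catch is flipped right back while the lever is still at rest (value of joint safety_catch above 1.2 rad and value of joint press_lever below 0.12 rad), for 0.2 s.
At the end, for the whole second after the job is handed in: Fingers still load the lever (over 3 N); load needle in the green band (1.2 to 2.0 rad), red peak pointer dragged to 1.1 to 2.05 rad, catch over 1.2 rad, heat sink flat (0.1 rad) on its pad within 8 mm of the middle (value of joint load_needle between 1.2 and 2 rad and value of joint peak_knob between 1.1 and 2.05 rad and value of joint safety_catch above 1.2 rad and contact force between press_lever and the fingers above 3 N and horizontal distance between heat_sink_center and nest_seat below 0.008 m and angle between heat_sink_center's own z axis and vertical below 0.1 rad); the arm keeps its last pose, push and grip.
It fails at once if one of the things standing around (bottles, tub, tape, spare heat sinks, tools, box) is shifted by more than 30 mm (distance of any of glue_bottle, ipa_bottle, white_tub, tape_roll, spare_sink, spare_sink_b, driver_green, side_cutter, part_box from where it was at the start of the episode above 0.03 m).
It also fails if it takes over 72 s, if anything falls off the work surface, if the arm or the gripper's body presses on something with over 40 N, if the wrist force passes 120 N, or if a joint passes its speed limit or range.

ROBOT

A 6-joint arm with a two-finger parallel gripper is mounted at the origin on a cart in front of the work surface, level with it; the furniture and walls round the work are solid. World frame = base frame: x ahead of the robot, y to its left, z up, the work surface at z = 0. Lengths are in m, angles in degrees, forces in N, time in s.
With the tool pointing down it reaches from about 0.375 to 0.9 m from the base axis. Payload 3.1 kg.
Tool frame: the origin (TCP) lies where the fingers leave the gripper's body, on its centre line; the fingertips stand 70 mm ahead of it and the grasp point (between the pads) lies 51 mm ahead of it; y points along the fingers, z is the direction in which the jaws open and shut, and the axes are right-handed (so a half turn about y gives the same grasp; the last joint's range is limited). The gripper opens to 87 mm and grips with 3 to 60 N. Pads are 19 mm wide; open, the fingers measure 117 mm over their backs; the gripper's body (75 mm by 190 mm) begins 51 mm behind the grasp point.
Start: joints at [-10.227, 30.224, 82.088, -0, 67.689, -10.227], TCP at [0.625, 0, 0.292] pointing down, gripper open.
Joint ranges: [-176.69, 176.69], [-43.24, 126.21], [12.49, 139.97], [-82, 262], [0, 151.66], [-163.58, 163.58]. Speed limits (degrees/s): [159.86, 159.86, 180, 180, 180, 180].

INTERFACE

Orientations are given as a 3x3 rotation matrix whose columns are the frame's x, y, z axes.
In Python, from rig import bot gives the robot as it stands.
- The arm moves only by the shell command python3 -m pendant 'ROWS'. ROWS is JSON, a list of rows, each a list of 3 entries, a list of its own where there are three numbers: the shift along the tool's x, y, z in cm, then the turn, a rotation vector about the tool's x, y, z in rad, then the closure, from 0 (fully open) to 1 (shut). In form: [[[dx, dy, dz], [ax, ay, az], jaw], ...]. A call has 1 to 20 rows; each row shifts and turns the commanded pose from where the row before left it, along the tool's axes as they then stand; what a row does not reach is not made up. A row lasts 1/12 s, in which the tool goes at most 41.7 mm and 7.16 degrees, less where a joint would pass 70% of its speed; a pose out of reach is approached as far as the arm can. A call with a gripper value outside its range is refused whole. The fingers move at their own pace and stop on an object; the grip force is fixed at half the most. Time passes only in rows, so rows that do not move let the fingers close. It gives the time, the measured TCP pose, the force and the opening at its end, in the units of the state.
- bot.read_state(): the state, without advancing time (a new reading comes with each control period).
- bot.capture(name): name is "scene" or "side" or "wrist"; returns a dict with "img" (420x560x3 uint8, red, green, blue), "fx", "fy", "cx", "cy" (pixels), "R" (3x3) and "t" (3): a world point X has camera coordinates R X + t. Camera axes: x right, y down, z forward; pixel columns grow to the right and rows downward; lengths in m; the calibration is good to about 2 mm. A picture is of the moment at which its call begins. There is no depth.
- bot.hand_in(): hands the job in, once; it reports no verdict.
The state is a dict: "time_s": time; "joint_positions": joint angles; "qvel": joint speeds; "tau": joint torques, N m; "position": TCP position; "tcp_rot": TCP orientation; "force": force on the tool from outside, world axes, zero at the start; "moment": the same for the moment, N m; "opening": opening from 0.0 (shut) to 1.0 (fully open).
Only numpy, scipy, OpenCV 4.12 (cv2) and the standard library are available. Lean on these libraries where they do the work, as an engineer would, in place of code of your own. Each camera call takes 0.05 s, during which the arm holds its last target.

## Working session

There is one attempt and no reset: what is moved stays moved. The work goes in short steps, Python scripts to look and compute and a shell command to move; the robot and the scene stay as the last step left them, time stands still between calls to the robot, and variables do not carry over. Pictures are saved under pics/ and viewed, and the job is handed in when it is done.

```bash
ls; mkdir -p pics; python3 - <<'E'
from rig import bot
import cv2
s=bot.read_state()
print(s)
for n in ["scene","side","wrist"]:
    c=bot.capture(n)
    cv2.imwrite(f"pics/{n}0.png",c["img"][:,:,::-1])
    print(n,c["fx"],c["cx"],c["cy"],c["R"],c["t"])
E
```

```text
pics
{'time_s': 0.0, 'joint_positions': array([-1.02274548e+01,  3.02803378e+01,  8.21576949e+01,  5.10610380e-04,
        6.76882099e+01, -1.02263290e+01]), 'qvel': array([ 0.04295732, -0.02906198, -0.05981144, -0.04106563,  0.06193122,
        0.00499209]), 'tau': array([-5.45745443e-04, -4.40045428e+01, -1.76593530e+01,  6.32597599e-02,
        5.83207863e-02, -1.53719384e-04]), 'position': array([6.24409574e-01, 1.36240546e-04, 2.91249491e-01]), 'tcp_rot': array([[-2.34739743e-05, -2.16687460e-03,  9.99997652e-01],
       [-9.99999920e-01,  3.99332035e-04, -2.26087230e-05],
       [-3.99282107e-04, -9.99997573e-01, -2.16688380e-03]]), 'force': array([ 0.18445681,  0.56736536, -0.23164844]), 'moment': array([ 0.02458208,  0.03284983, -0.03561459]), 'opening': 1.0034847302103487}
scene 438.8653482638489 275.83405751070177 205.7971114360029 [[ 0.60844221 -0.79358324 -0.00487051]
 [-0.43439363 -0.32790192 -0.83891746]
 [ 0.66415378  0.51254851 -0.54423688]] [-0.31875336  0.37384362  0.99866776]
side 385.0170516307631 278.85053584894865 210.08915701494954 [[-0.9331007  -0.35960694 -0.0024351 ]
 [-0.16477444  0.4335525  -0.88593545]
 [ 0.31964428 -0.82626574 -0.46380217]] [0.5229344 0.2480701 1.1588203]
wrist 290.57833541195515 276.1657403131916 209.2449689483176 [[ 0.99999629  0.00100681 -0.00253119]
 [ 0.00163102 -0.96552116  0.26031949]
 [-0.00218182 -0.26032266 -0.96551921]] [-0.6227881  -0.03279053  0.39029391]
```

View pics/scene0.png

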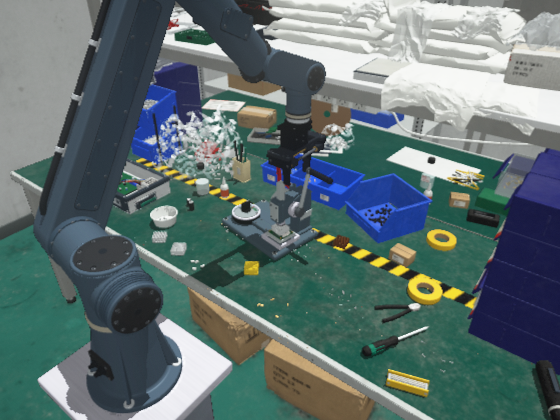

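View pics/side0.png

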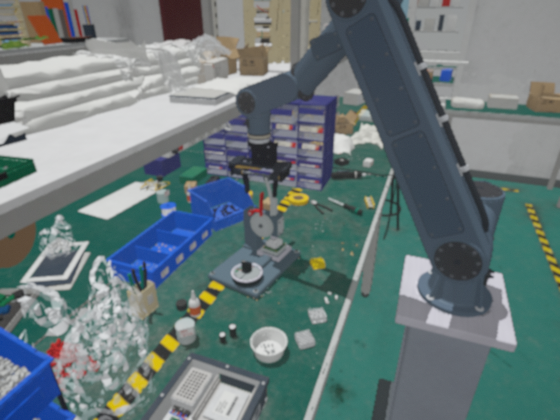

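View pics/wrist0.png

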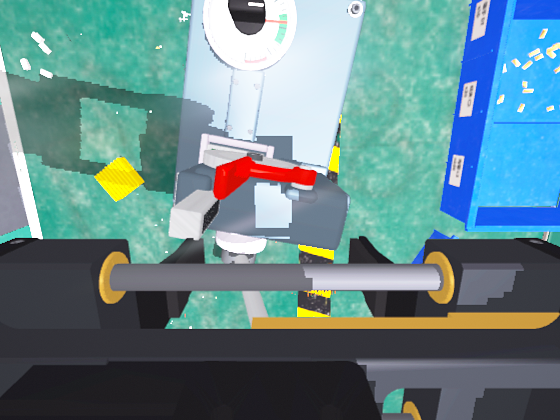

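```bash
python3 - <<'E'
import cv2
a=cv2.imread("pics/scene0.png")[110:270,200:360]
b=cv2.imread("pics/side0.png")[140:300,190:330]
w=cv2.imread("pics/wrist0.png")[0:260,150:380]
cv2.imwrite("pics/c0.png",cv2.resize(a,None,fx=3.7,fy=3.7,interpolation=cv2.INTER_CUBIC))
cv2.imwrite("pics/c1.png",cv2.resize(b,None,fx=3.7,fy=3.7,interpolation=cv2.INTER_CUBIC))
cv2.imwrite("pics/c2.png",cv2.resize(w,None,fx=2.3,fy=2.3,interpolation=cv2.INTER_CUBIC))
E
```

```text
(no output)
```

View pics/c0.png

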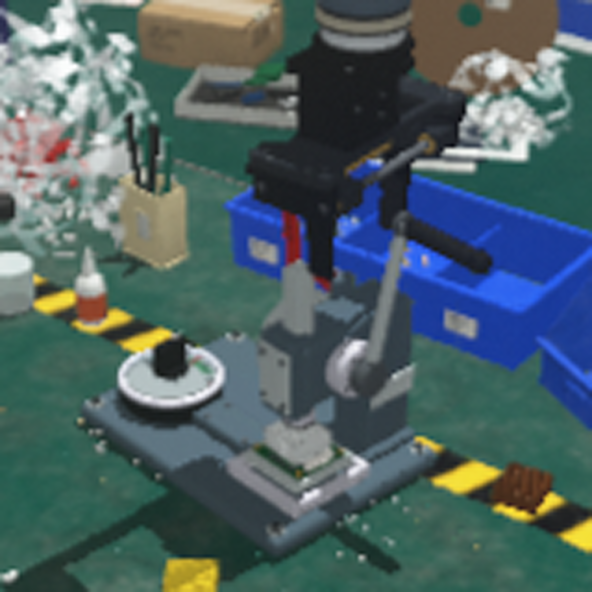

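View pics/c1.png

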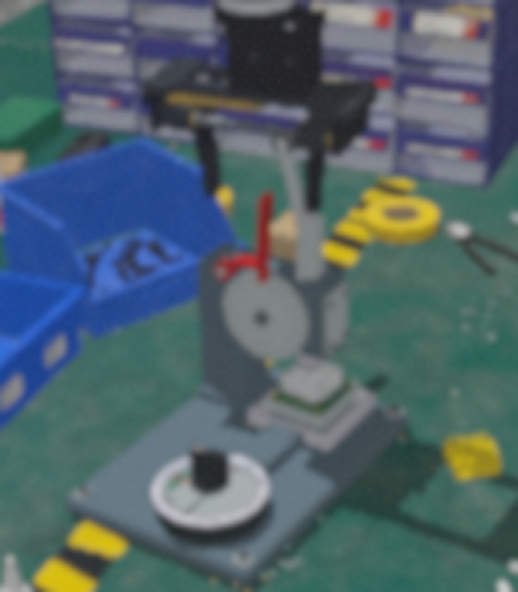

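View pics/c2.png

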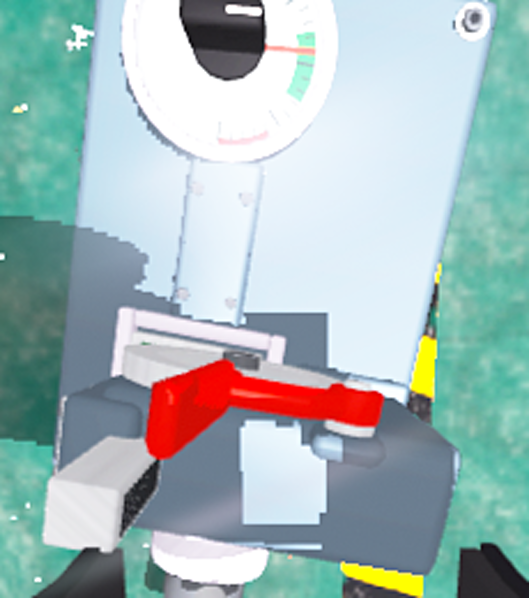

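```bash
cat > h.py <<'E'
from rig import bot
import numpy as np, cv2
def ray(c,u,v):
    d=c["R"].T@np.array([(u-c["cx"])/c["fx"],(v-c["cy"])/c["fy"],1]); o=-c["R"].T@c["t"]
    return o,d/np.linalg.norm(d)
def onz(c,u,v,z):
    o,d=ray(c,u,v); return o+d*(z-o[2])/d[2]
def proj(c,X):
    p=c["R"]@np.asarray(X)+c["t"]; return np.array([c["fx"]*p[0]/p[2]+c["cx"],c["fy"]*p[1]/p[2]+c["cy"]])
def tri(l):
    A=np.zeros((3,3));b=np.zeros(3);
    for c,u,v in l:
        o,d=ray(c,u,v);P=np.eye(3)-np.outer(d,d);A+=P;b+=P@o
    X=np.linalg.solve(A,b); return X,[proj(c,X)-[u,v] for c,u,v in l]
def snap(n,f,box=None,k=1):
    c=bot.capture(n);i=c["img"][:,:,::-1]
    if box: i=i[box[1]:box[3],box[0]:box[2]]
    cv2.imwrite("pics/"+f,cv2.resize(i,None,fx=k,fy=k,interpolation=cv2.INTER_CUBIC)); return c
E
python3 - <<'E'
from h import *
np.set_printoptions(precision=4,suppress=True)
s=bot.capture("scene");d=bot.capture("side");w=bot.capture("wrist")
# dial ellipses
def cr(x,y,ox,oy,k): return ox+x/k,oy+y/k
a=cr(170,378,200,110,3.7); b=cr(210,490,190,140,3.7)
print("dial s",onz(s,*a,.049),"side",onz(d,*b,.049),tri([(s,*a),(d,*b)]))
# base plate edges, wrist crop (offset 150,0, k 2.3)
P=[onz(w,*cr(x,y,150,0,2.3),.022) for x,y in [(97,20),(67,260),(490,20),(410,385)]]
print(P)
for i,j in((0,1),(2,3)):
    e=P[i]-P[j]; print(np.arctan2(-e[0],e[1]))
print(onz(w,*cr(228,45,150,0,2.3),.049))
# red tab top: wrist, scene, side
print(tri([(s,*cr(291,212,200,110,3.7)),(d,*cr(266,197,190,140,3.7))]))
# handle: scene ends
E
```

```text
dial s [0.5872 0.1727 0.049 ] side [0.5917 0.1894 0.049 ] (array([0.596 , 0.1805, 0.0414]), [array([ 0.0514, -0.0718]), array([0.06  , 0.0751])])
[array([0.5317, 0.1989, 0.022 ]), array([0.5082, 0.0908, 0.022 ]), array([0.7177, 0.1989, 0.022 ]), array([0.688 , 0.0268, 0.022 ])]
-0.21417551175548596
-0.17037890854835172
[0.5957 0.1797 0.049 ]
(array([0.5989, 0.046 , 0.2509]), [array([-0.121 ,  0.2276]), array([-0.1289, -0.2053])])
```

```bash
python3 -m pendant '[[[0,-2,0],[0,0,0],0],[[0,-2,0],[0,0,0],0],[[0,-1,0],[0,0,0],0],[[-2,0,-0.5],[0,0,0],0],[[-2.5,0,-0.5],[0,0,0],0],[[-2.5,0,-0.5],[0,0,0],0],[[-2.5,0,-0.5],[0,0,0],0],[[-2.5,0,-0.5],[0,0,0],0],[[-1,0,-0.5],[0,0,0],0],[[0,0,0],[0,0,0],0],[[0,0,0],[0,0,0],0]]'; python3 - <<'E'
from h import *
snap("wrist","w1.png"); snap("scene","s1.png",(200,150,340,270),4.5); snap("side","d1.png",(200,170,320,290),4.8)
E
```

```text
time_s: 1.22
position: [0.5948, 0.1299, 0.3422]
tcp_rot: [[0.001, 0.0, 1.0], [-1.0, -0.001, 0.001], [0.001, -1.0, 0.0]]
force: [-0.4, 0.2, 0.3]
opening: 1.002
```

View pics/w1.png

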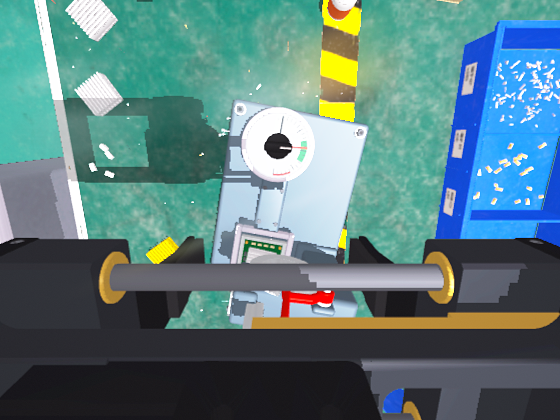

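View pics/s1.png

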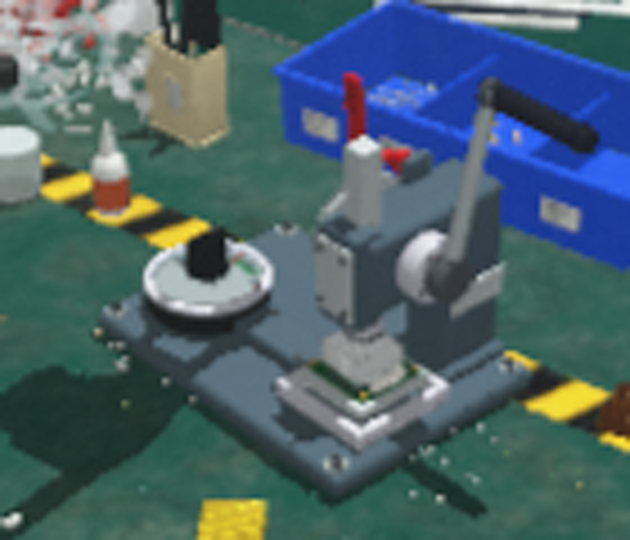

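View pics/d1.png

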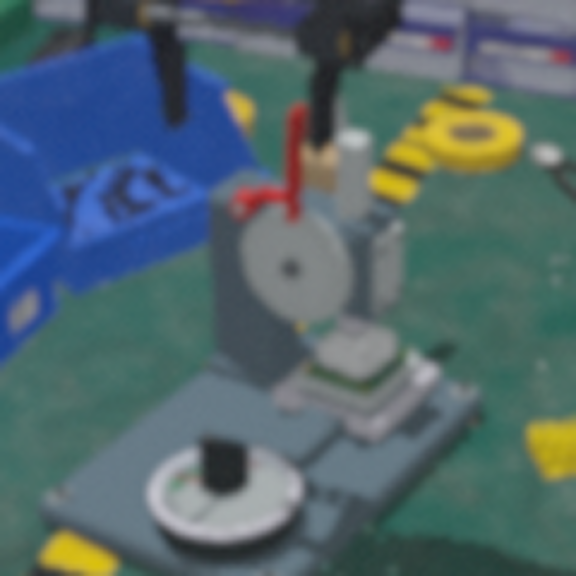

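```bash
python3 - <<'E'
from h import *
np.set_printoptions(precision=4,suppress=True)
c=snap("wrist","w2.png",(220,90,380,210),5)
i=c["img"].astype(int)
P=onz(c,240,108,.024),onz(c,360.5,132,.024)
e=P[1]-P[0]; print("bolts",P,np.arctan2(e[1],e[0]),np.linalg.norm(e))
# white dial blob
hsv=cv2.cvtColor(c["img"],cv2.COLOR_RGB2HSV)
m=((hsv[...,1]<40)&(hsv[...,2]>200)).astype(np.uint8); m[:90]=0;m[190:]=0;m[:,:235]=0;m[:,330:]=0
cs,_=cv2.findContours(m,cv2.RETR_EXTERNAL,cv2.CHAIN_APPROX_NONE)
k=max(cs,key=cv2.contourArea); E=cv2.fitEllipse(cv2.convexHull(k)); print(E, onz(c,*E[0],.049))
r=((i[...,0]>150)&(i[...,1]<130)&(i[...,2]<130)); ys,xs=np.nonzero(r[100:180,240:320]); print(list(zip(xs+240,ys+100)))
E
```

```text
bolts (array([0.5461, 0.2284, 0.024 ]), array([0.7096, 0.1973, 0.024 ])) -0.18800206147970894 0.16645133333060064
((290.81976318359375, 146.20130920410156), (79.46668243408203, 139.27394104003906), 114.77995300292969) [0.6135 0.1796 0.049 ]
[(np.int64(291), np.int64(145)), (np.int64(291), np.int64(146))]
```

View pics/w2.png

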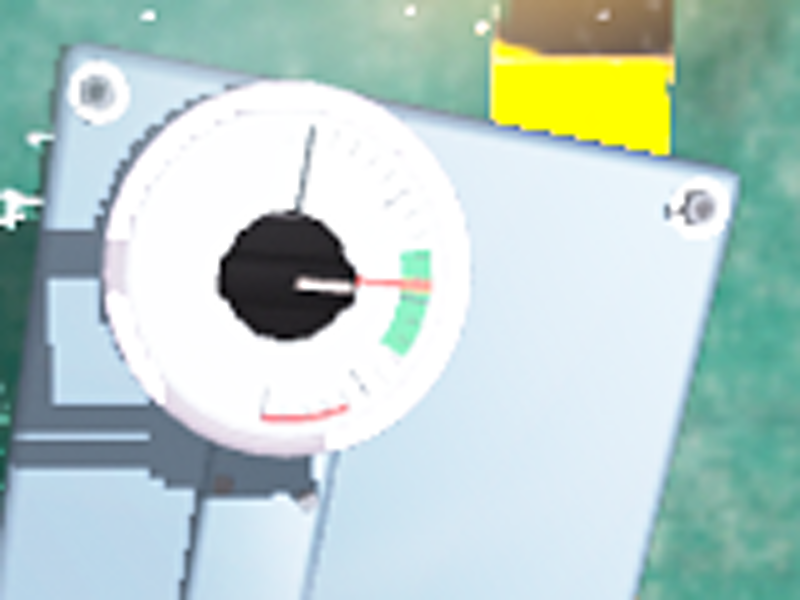

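```bash
python3 - <<'E'
from h import *
np.set_printoptions(precision=4,suppress=True)
c=bot.capture("wrist");s=bot.capture("scene");d=bot.capture("side")
f=lambda x,y,z:onz(c,220+x/5,90+y/5,z)
D=f(287,269,.049);print(D)
a=f(97,92,.024);b=f(700,208,.024);e=b-a;print(np.arctan2(e[1],e[0]))
n=f(315,125,.051)-f(299,212,.051);print("needle ang",np.arctan2(n[1],n[0]))
p=f(430,287,.053)-f(358,281,.053);print("ptr",np.arctan2(p[1],p[0]), f(430,287,.053)-D)
for z in(.053,.083): print(proj(c,[D[0],D[1],z])) 
print("scene dial",200+208/4.5,150+272/4.5,tri([(s,200+208/4.5,150+281/4.5),(d,200+225/4.8,170+494/4.8)]))
print("ipa",onz(s,202,194,0),"glue",onz(s,200+110/4.5,150+210/4.5,0))
# tab top, handle ends
print("tab",tri([(s,200+351/4.5,150+75/4.5),(d,200+299/4.8,170+106/4.8)]))
E
```

```text
[0.5961 0.1827 0.049 ]
-0.1820346569328711
needle ang 1.3852257609468155
ptr -0.08199715636472261 [ 0.0368 -0.0044  0.004 ]
[277.4116 143.9362]
[277.5071 145.0556]
scene dial 246.22222222222223 210.44444444444446 (array([0.5963, 0.1801, 0.0397]), [array([-0.0486,  0.0678]), array([-0.0567, -0.071 ])])
ipa [0.6351 0.4335 0.    ] glue [0.6718 0.3533 0.    ]
tab (array([0.5968, 0.0464, 0.2546]), [array([ 0.0124, -0.0234]), array([0.0132, 0.0211])])
```

```bash
python3 -m pendant '[[[-2.6,0,0.1],[0,0,0],0],[[-2.6,0,0],[0,0,0],0],[[0,1,0],[0,0.12,0],0],[[0,1,0],[0,0.12,0],0],[[0,1,0],[0,0.12,0],0],[[0,1,0],[0,0.12,0],0],[[0,1,0],[0,0.12,0],0],[[0,1,0],[0,0.12,0],0],[[0,1,0],[0,0.12,0],0],[[0,1,0],[0,0.12,0],0],[[0,1,0],[0,0.12,0],0],[[0,1,0],[0,0.12,0],0],[[0,1,0],[0,0.12,0],0],[[0,1,0],[0,0.12,0],0],[[0,0.5,0],[0,0.12,0],0],[[0,0,0],[0,0.11,0],0],[[0,0,0],[0,0,0],0],[[0,0,0],[0,0,0],0]]'; python3 - <<'E'
from h import *
snap("wrist","w3.png"); snap("scene","s3.png",(180,90,320,250),3.7); snap("side","d3.png",(190,120,320,290),3.5)
print(bot.read_state()["joint_positions"])
E
```

```text
time_s: 3.07
position: [0.5963, 0.1817, 0.2172]
tcp_rot: [[-0.995, 0.0, -0.097], [0.097, 0.0, -0.995], [-0.0, -1.0, -0.0]]
force: [0.9, -0.3, 0.8]
opening: 1.002
[ 6.70782829e+00  3.51535622e+01  8.62809698e+01 -2.81178236e-03
  5.85242338e+01  1.02307576e+02]
```

View pics/w3.png

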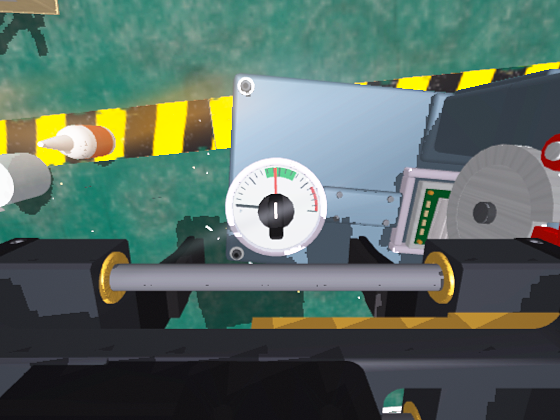

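View pics/s3.png

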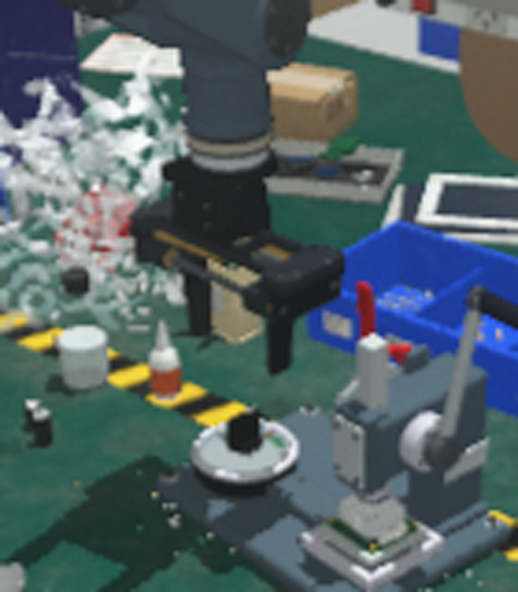

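View pics/d3.png

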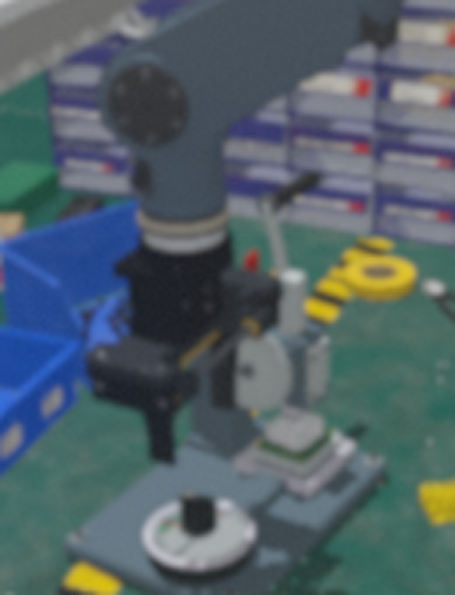

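```bash
python3 -m pendant '[[[0,1.5,0],[0,0,0],0],[[0,2,0],[0,0,0],0],[[0,2,0],[0,0,0],0],[[0,1.5,0],[0,0,0],0],[[0,1.2,0],[0,0,0],0],[[0,1,0],[0,0,0],0],[[0,0,0],[0,0,0],0.4],[[0,0,0],[0,0,0],0.7],[[0,0,0],[0,0,0],0.8],[[0,0,0],[0,0,0],1],[[0,0,0],[0,0,0],1],[[0,0,0],[0,0,0],1],[[0,0,0],[0,0,0],1],[[0,0,0],[0,0,0],1]]'; python3 - <<'E'
from h import *
snap("wrist","w4.png")
E
```

```text
time_s: 4.38
position: [0.5961, 0.1821, 0.1256]
tcp_rot: [[-0.995, 0.0, -0.099], [0.099, 0.0, -0.995], [-0.0, -1.0, -0.0]]
force: [0.0, -0.1, -0.1]
opening: 0.481
```

View pics/w4.png

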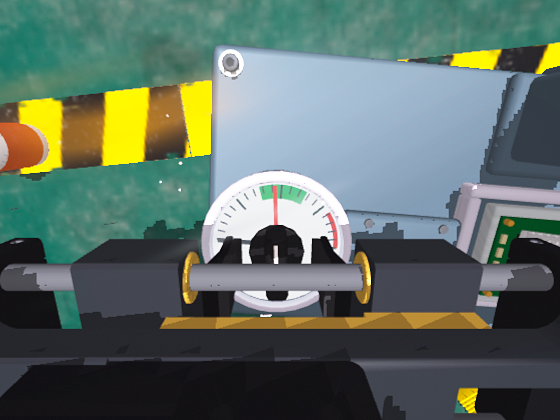

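Aligned: the bar sits at column 276 between the closing fingers, with the pointer vertical above it. The fingers are about halfway, so I keep closing.

```bash
python3 -m pendant '[[[0,0,0],[0,0,0],1],[[0,0,0],[0,0,0],1],[[0,0,0],[0,0,0],1],[[0,0,0],[0,0,0],1],[[0,0,0],[0,0,0],1],[[0,0,0],[0,0,0],1],[[0,0,0],[0,0,0],1],[[0,0,0],[0,0,0],1]]'
```

```text
time_s: 5.1
position: [0.5967, 0.1821, 0.1261]
tcp_rot: [[-0.995, 0.002, -0.099], [0.099, 0.0, -0.995], [-0.002, -1.0, -0.0]]
force: [0.3, -0.9, 5.7]
opening: 0.136
```

```bash
python3 -m pendant '[[[0,0,0],[0,-0.1,0],1],[[0,0,0],[0,-0.1,0],1],[[0,0,0],[0,-0.1,0],1],[[0,0,0],[0,-0.1,0],1],[[0,0,0],[0,-0.1,0],1],[[0,0,0],[0,-0.1,0],1],[[0,0,0],[0,-0.1,0],1],[[0,0,0],[0,-0.1,0],1],[[0,0,0],[0,-0.1,0],1],[[0,0,0],[0,-0.1,0],1],[[0,0,0],[0,-0.1,0],1],[[0,0,0],[0,-0.1,0],1],[[0,0,0],[0,-0.1,0],1],[[0,0,0],[0,-0.1,0],1],[[0,0,0],[0,0,0],1],[[0,0,0],[0,0,0],1]]'; python3 - <<'E'
from h import *
snap("wrist","w5.png"); print(bot.read_state()["moment"],bot.read_state()["tau"])
E
```

```text
time_s: 6.43
position: [0.5965, 0.1823, 0.1261]
tcp_rot: [[-0.267, 0.002, 0.964], [-0.964, 0.001, -0.267], [-0.001, -1.0, 0.001]]
force: [-0.4, 0.8, 5.4]
opening: 0.131
[ 0.13999454  0.17422943 -0.04074788] [-3.47309858e-01 -4.38857710e+01 -1.10373831e+01 -7.26417499e-02
 -1.35648530e-01 -8.65808634e-04]
```

View pics/w5.png

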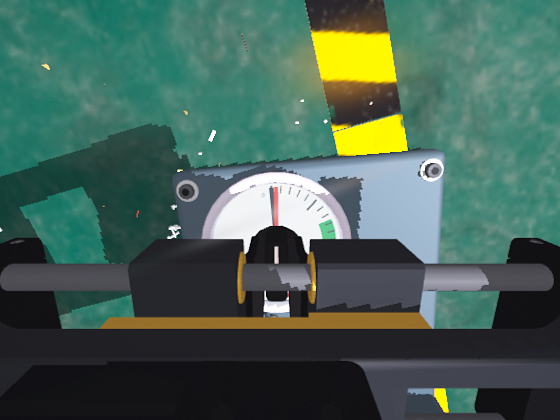

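```bash
python3 -m pendant '[[[0,0,0],[0,-0.04,0],1],[[0,0,0],[0,-0.03,0],1],[[0,0,0],[0,-0.02,0],1],[[0,0,0],[0,0,0],1],[[0,0,0],[0,0,0],1]]'; python3 - <<'E'
from h import *
snap("wrist","w6.png",(180,150,380,300),4); print(bot.read_state()["moment"])
E
```

```text
time_s: 6.9
position: [0.5965, 0.1823, 0.1261]
tcp_rot: [[-0.18, 0.002, 0.984], [-0.984, 0.001, -0.18], [-0.001, -1.0, 0.001]]
force: [-1.1, 0.3, 5.6]
opening: 0.136
[ 0.10990878  0.10301404 -0.1674287 ]
```

View pics/w6.png

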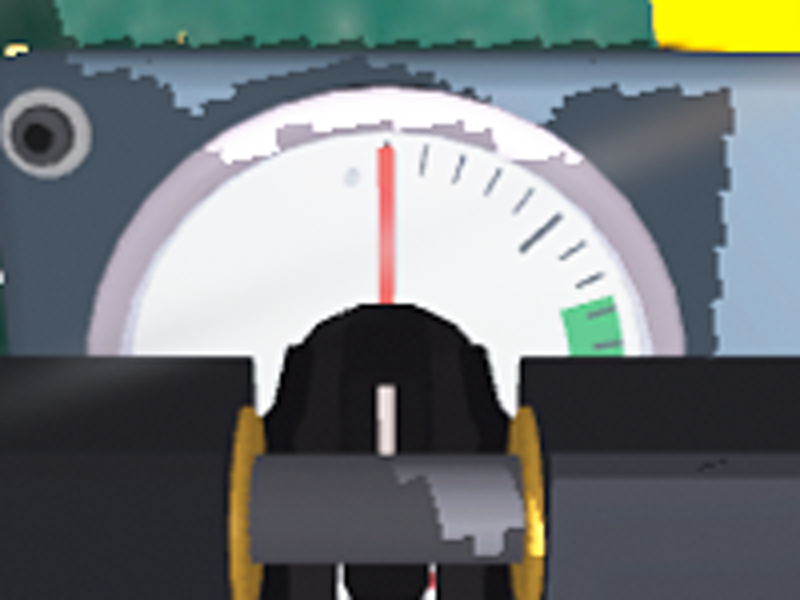

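```bash
python3 -m pendant '[[[0,0,0],[0,0,0],1],[[0,0,0],[0,0,0],0.6],[[0,0,0],[0,0,0],0.6],[[0,0,0],[0,0,0],0.6],[[0,0,0],[0,0,0],0.6],[[0,0,0],[0,0,0],0.6],[[0,0,0],[0,0,0],0.6],[[0,-1,0],[0,0,0],0.6],[[0,-2,0],[0,0,0],0.6],[[0,-2,0],[0,0,0],0.6],[[0,-3,0],[0,0,0],0.6],[[0,-3,0],[0,0,0],0.8],[[0,-3,0],[0,0,0],1],[[0,-3,0],[0,0,0],1],[[0,-3,0],[0,0,0],1],[[0,0,0],[0,0,0],1]]'; python3 - <<'E'
from h import *
snap("wrist","w7.png"); snap("scene","s7.png",(230,140,350,240),5); snap("side","d7.png",(220,140,320,240),5.5)
E
```

```text
time_s: 8.28
position: [0.5966, 0.1827, 0.3311]
tcp_rot: [[-0.179, 0.007, 0.984], [-0.984, 0.001, -0.179], [-0.003, -1.0, 0.006]]
force: [1.6, 0.5, -0.5]
opening: 0.11
```

View pics/w7.png

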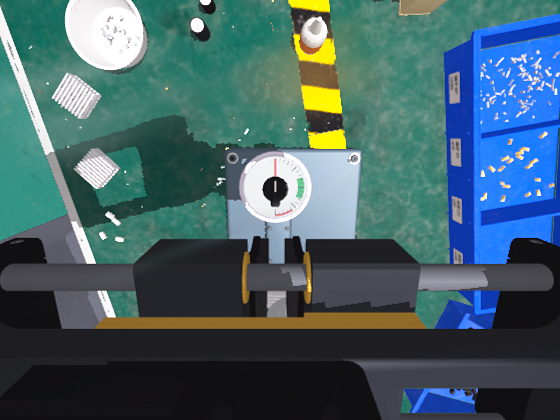

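View pics/s7.png

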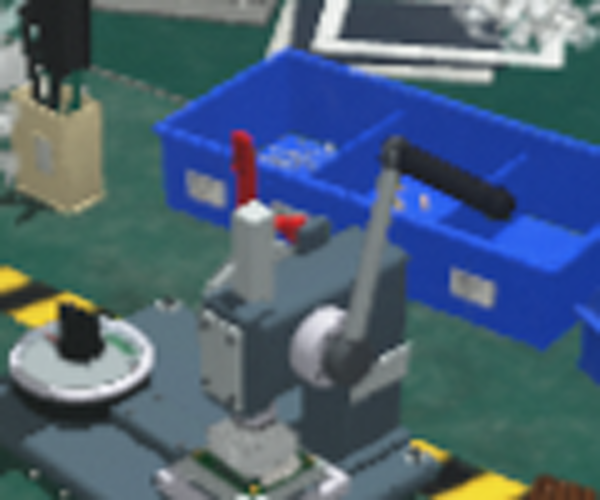

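View pics/d7.png

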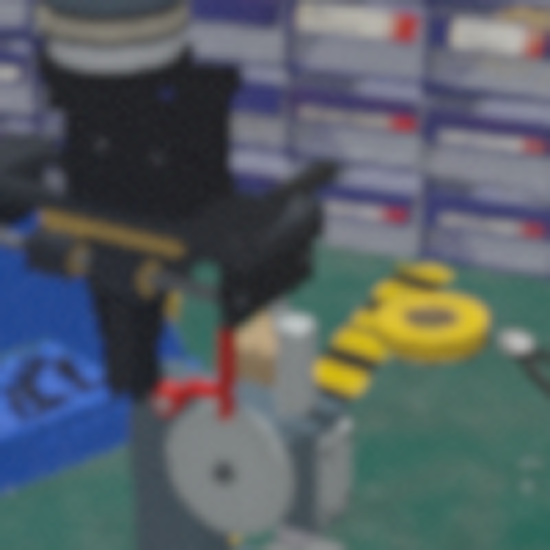

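```bash
python3 -m pendant '[[[1,0,-0.6],[0,0,0],1],[[2,0,-0.7],[0,0,0],1],[[2.4,0,0],[0,0,0],1],[[2.5,0,0],[0,0,0],1],[[2.5,0,0],[0,0,0],1],[[2,0,0],[0,0,0],1],[[1,0,0],[0,0,0],1],[[0,0,0],[0,0,0],1],[[0,0,0],[0,0,0],1]]'; python3 - <<'E'
from h import *
c=snap("wrist","w8.png"); s=snap("scene","s8.png",(230,110,350,210),5); d=snap("side","d8.png",(210,130,310,230),5.5)
print("post",tri([(s,230+253/5,140+208/5),(d,220+297/5.5,140+318/5.5)]))
E
```

```text
time_s: 9.18
position: [0.5585, 0.0527, 0.324]
tcp_rot: [[-0.18, -0.003, 0.984], [-0.984, 0.001, -0.18], [-0.001, -1.0, -0.003]]
force: [-0.5, -0.1, 0.2]
opening: 0.009
post (array([0.57001134, 0.01689528, 0.22652159]), [array([-0.05463075,  0.09621355]), array([-0.05538842, -0.08350757])])
```

View pics/w8.png

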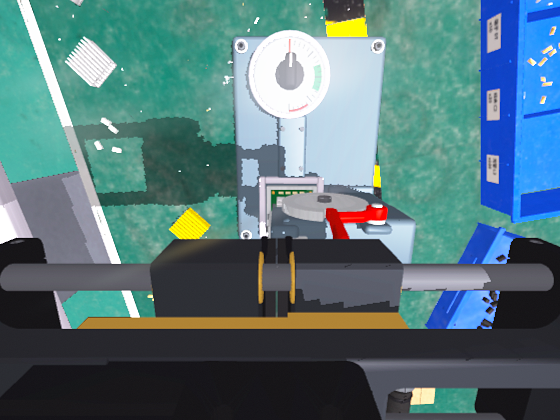

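View pics/s8.png

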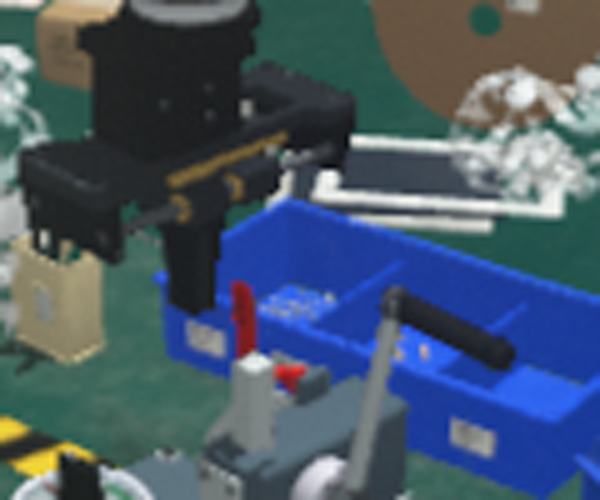

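View pics/d8.png

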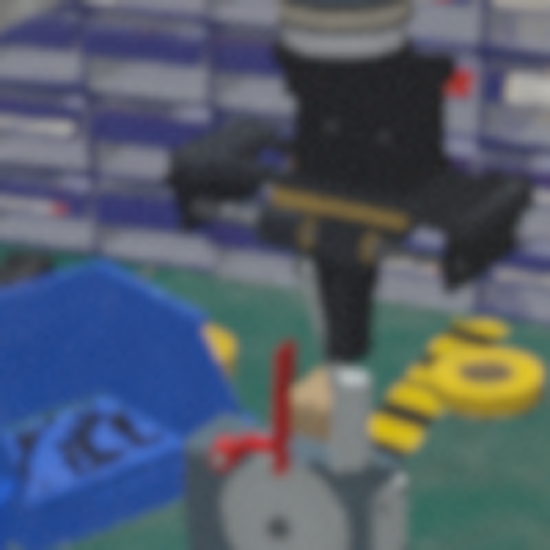

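```bash
python3 -m pendant '[[[0,0.7,0],[0,0,0],1],[[0,0.6,0],[0,0,0],1],[[0,0,0.8],[0,0,0],1],[[0,0,0.8],[0,0,0],1],[[0,0,0.7],[0,0,0],1],[[0,-0.5,0.8],[0,0,0],1],[[0,-0.4,0.8],[0,0,0],1],[[0,-0.2,0.8],[0,0,0],1],[[0,0,0],[0,0,0],1]]'; python3 - <<'E'
from h import *
s=snap("scene","s9.png",(230,110,350,210),5); d=snap("side","d9.png",(210,130,310,230),5.5)
E
```

```text
time_s: 10.08
position: [0.608, 0.0435, 0.3242]
tcp_rot: [[-0.18, 0.004, 0.984], [-0.984, -0.001, -0.18], [-0.0, -1.0, 0.004]]
force: [0.9, -0.9, 0.4]
opening: 0.004
```

View pics/s9.png

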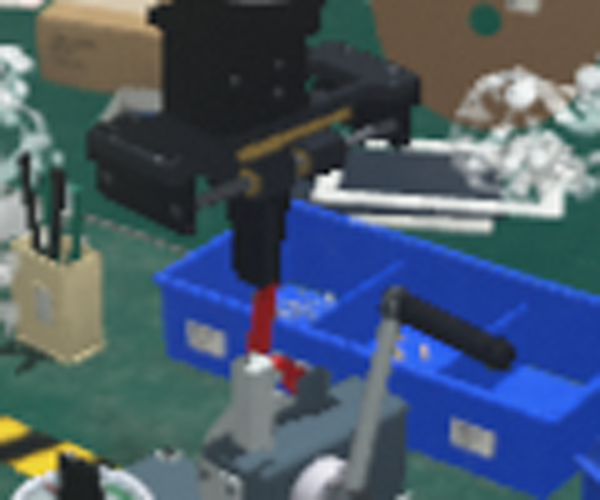

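View pics/d9.png

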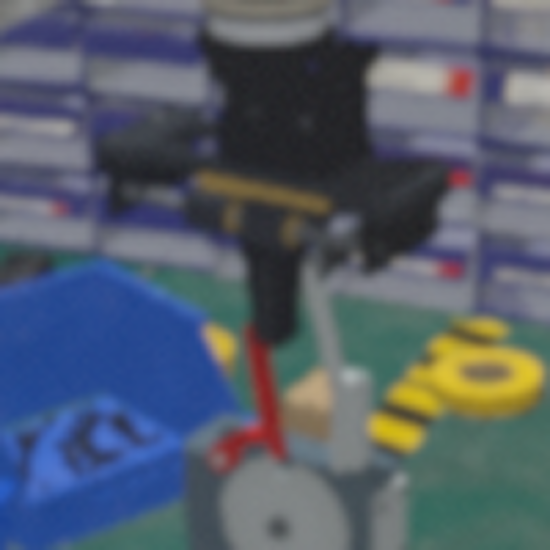

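```bash
python3 -m pendant '[[[0,-0.3,0.8],[0,0,0],1],[[0,-0.1,0.9],[0,0,0],1],[[0,0,0.8],[0,0,0],1],[[0,0,0.8],[0,0,0],1],[[0,0.1,0.9],[0,0,0],1],[[0,0.2,0.8],[0,0,0],1],[[0,0.3,0.8],[0,0,0],1],[[0,0.4,0.8],[0,0,0],1],[[0,0.4,0.7],[0,0,0],1],[[0,0.5,0.7],[0,0,0],1],[[0,0.5,0.6],[0,0,0],1],[[0,0,0],[0,0,0],1],[[0,0,0],[0,0,0],1]]'; python3 - <<'E'
from h import *
s=snap("scene","s10.png",(230,110,350,210),5); d=snap("side","d10.png",(190,130,310,230),5.5)
E
```

```text
time_s: 11.27
position: [0.6899, 0.0287, 0.3022]
tcp_rot: [[-0.179, -0.002, 0.984], [-0.984, 0.0, -0.179], [0.0, -1.0, -0.002]]
force: [-1.2, -0.2, 0.3]
opening: 0.009
```

View pics/s10.png

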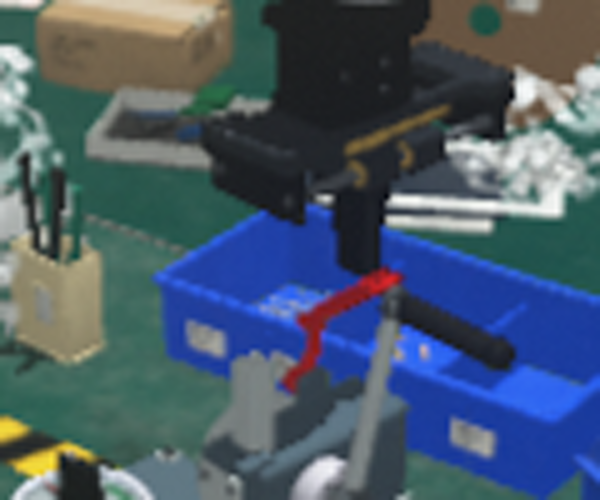

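View pics/d10.png

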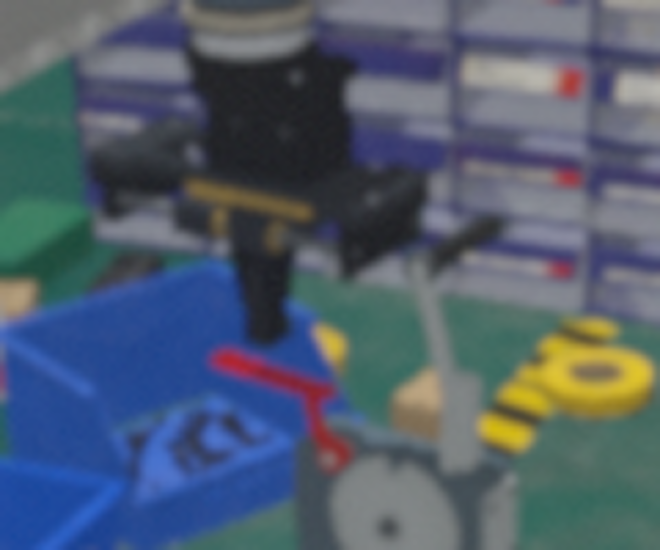

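```bash
python3 -m pendant '[[[0,0.4,0.7],[0,0,0],1],[[0,0.4,0.5],[0,0,0],1],[[0,0,0],[0,0,0],1],[[0,0,0],[0,0,0],1],[[0,0,0],[0,0,0],1],[[0,0,0],[0,0,0],1]]'; python3 - <<'E'
from h import *
s=snap("scene","s11.png",(230,110,350,210),5); d=snap("side","d11.png",(190,130,310,230),5.5)
E
```

```text
time_s: 11.87
position: [0.7018, 0.0266, 0.2953]
tcp_rot: [[-0.179, -0.0, 0.984], [-0.984, 0.0, -0.179], [-0.0, -1.0, -0.0]]
force: [-0.0, -0.2, 0.0]
opening: 0.004
```

View pics/s11.png

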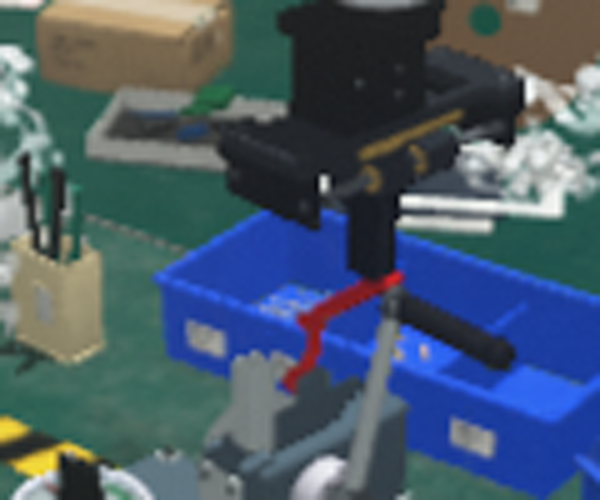

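View pics/d11.png

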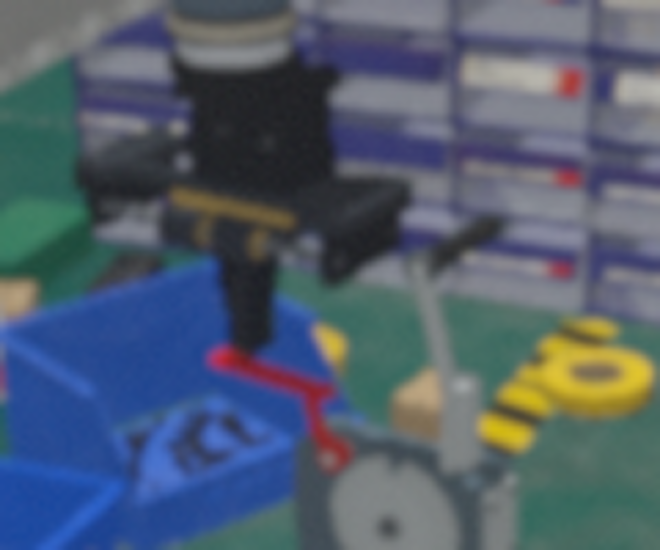

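```bash
python3 - <<'E'
from h import *
np.set_printoptions(precision=4,suppress=True)
s=bot.capture("scene");d=bot.capture("side")
S=lambda x,y:(s,230+x/5,110+y/5)
D=lambda x,y:(d,190+x/5.5,130+y/5.5)
L=tri([S(397,297),D(428,262)]);R=tri([S(502,350),D(492,229)])
print(L,R); e=L[0]-R[0]; print(np.linalg.norm(e),np.arctan2(-e[0],e[1]))
O=np.array([.5983,.0855]);X=np.array([.983,-.184]);Y=np.array([.184,.983])
for P in (L[0],R[0]): print((P[:2]-O)@X,(P[:2]-O)@Y)
E
```

```text
(array([ 0.6183, -0.0477,  0.2647]), [array([-0.3142,  0.6201]), array([-0.3005, -0.5114])]) (array([ 0.6069, -0.1236,  0.2602]), [array([-0.5387,  1.0431]), array([-0.4646, -0.796 ])])
0.0768954128514706 -0.14921558350406458
0.04415539047606228 -0.127270935332085
0.046905014202628534 -0.20398911506655787
```

```bash
python3 -m pendant '[[[0,-1.5,0],[0,0,0],1],[[0,-2,0],[0,0,0],0.5],[[0,-2,0],[0,0,0],0.3],[[0,-0.5,0],[0,0,0],0.3],[[0,0,0],[0,0,0],0.3]]'; python3 - <<'E'
from h import *
snap("wrist","w12.png");s=snap("scene","s12.png",(230,110,350,210),5); d=snap("side","d12.png",(190,130,310,230),5.5)
E
```

```text
time_s: 12.48
position: [0.7027, 0.0265, 0.3577]
tcp_rot: [[-0.179, 0.005, 0.984], [-0.984, -0.001, -0.179], [-0.0, -1.0, 0.005]]
force: [0.8, 0.4, 0.5]
opening: 0.228
```

View pics/d12.png

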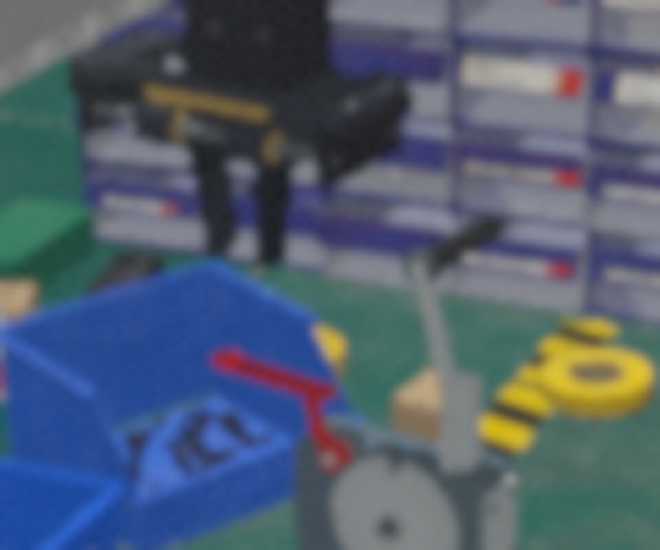

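View pics/s12.png

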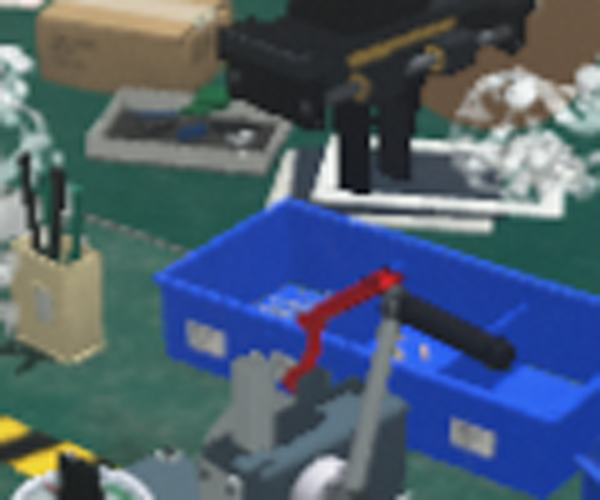

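```bash
python3 -m pendant '[[[1,0,-0.5],[0,0,0],0],[[2,0,-1.1],[0,0,0],0],[[2.4,0,-1.4],[0,0,0],0],[[2.5,0,-1.4],[0,0,0],0],[[2.5,0,-1.4],[0,0,0],0],[[1.6,0,-0.8],[0,0,0],0],[[0.5,0,-0.3],[0,0,0],0],[[0,0,0],[0,0,0],0],[[0,0,0],[0,0,0],0],[[0,0,0],[0,0,0],0]]'; python3 - <<'E'
from h import *
snap("wrist","w13.png");s=snap("scene","s13.png",(230,110,370,210),5); d=snap("side","d13.png",(210,120,330,220),5.5)
E
```

```text
time_s: 13.47
position: [0.6121, -0.0834, 0.3549]
tcp_rot: [[-0.178, 0.0, 0.984], [-0.984, 0.001, -0.178], [-0.001, -1.0, -0.0]]
force: [-0.2, -0.3, 0.3]
opening: 0.99
```

View pics/w13.png

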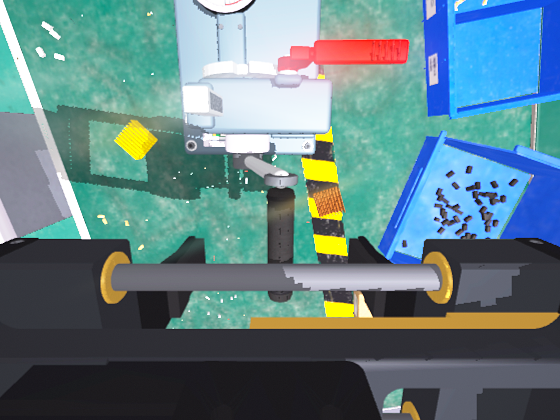

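View pics/s13.png

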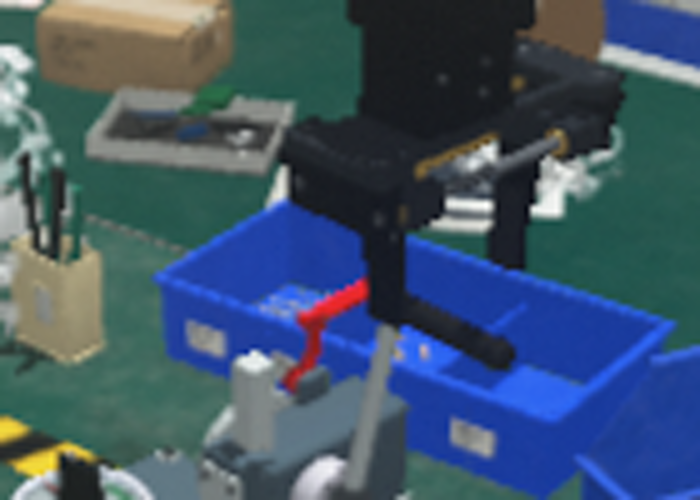

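View pics/d13.png

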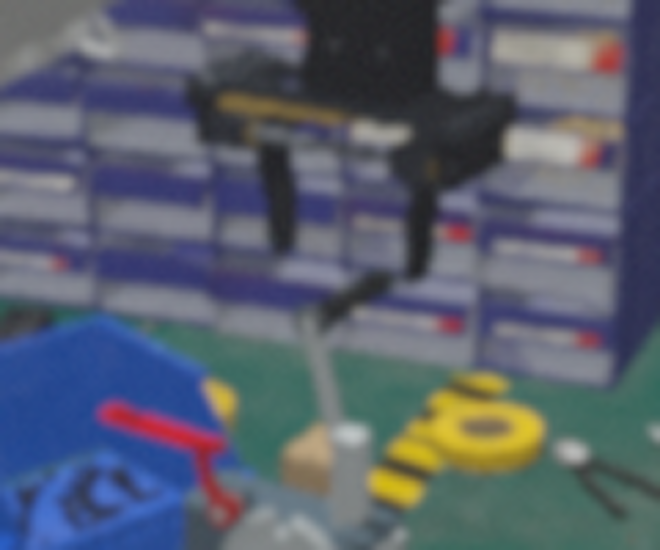

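```bash
python3 - <<'E'
from h import *
c=bot.capture("wrist")
print(onz(c,281,190,.262),onz(c,280,300,.255),onz(c,281,240,.271))
E
python3 -m pendant '[[[0,1.2,0.1],[0,0,0],0],[[0,1.2,0],[0,0,0],0],[[0,1.2,0],[0,0,0],0],[[0,0.8,0],[0,0,0],0],[[0,0,0],[0,0,0],0]]'; python3 - <<'E'
from h import *
snap("wrist","w14.png");s=snap("scene","s14.png",(230,110,370,210),5)
E
```

```text
[ 0.62022517 -0.05084795  0.262     ] [ 0.60490483 -0.13470543  0.255     ] [ 0.61472143 -0.08149535  0.271     ]
time_s: 14.08
position: [0.6118, -0.0835, 0.3091]
tcp_rot: [[-0.178, -0.004, 0.984], [-0.984, 0.001, -0.178], [-0.001, -1.0, -0.004]]
force: [-1.2, 0.4, 0.1]
opening: 1.004
```

View pics/w14.png

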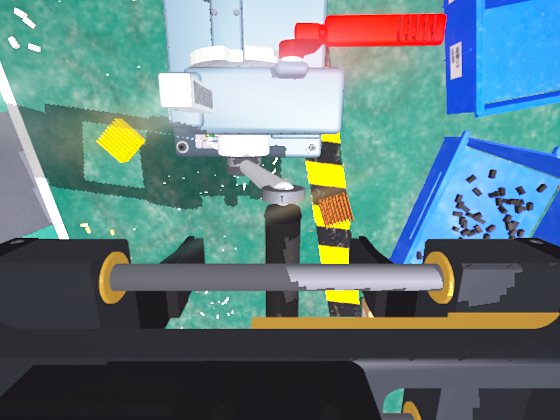

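View pics/s14.png

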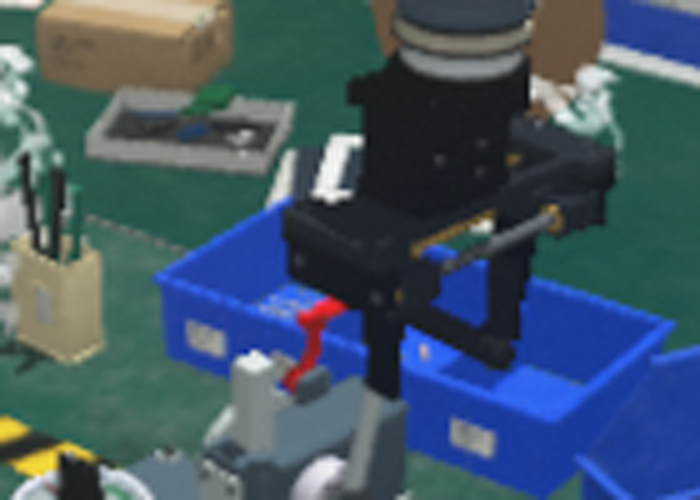

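```bash
python3 -m pendant '[[[0,0,0.3],[0,0,0],0.3],[[0,0,0],[0,0,0],0.7],[[0,0,0],[0,0,0],1],[[0,0,0],[0,0,0],1],[[0,0,0],[0,0,0],1],[[0,0,0],[0,0,0],1],[[0,0,0],[0,0,0],1],[[0,0,0],[0,0,0],1],[[0,0,0],[0,0,0],1],[[0,0,0],[0,0,0],1],[[0,0,0],[0,0,0],1],[[0,0,0],[0,0,0],1],[[0,0,0],[0,0,0],1],[[0,0,0],[0,0,0],1]]'; python3 - <<'E'
from h import *
snap("wrist","w15.png");s=snap("scene","s15.png",(230,110,370,210),5)
E
```

```text
time_s: 15.35
position: [0.6147, -0.0846, 0.3112]
tcp_rot: [[-0.179, -0.002, 0.984], [-0.984, 0.0, -0.179], [0.0, -1.0, -0.002]]
force: [-4.1, 0.6, 1.2]
opening: 0.196
```

View pics/w15.png

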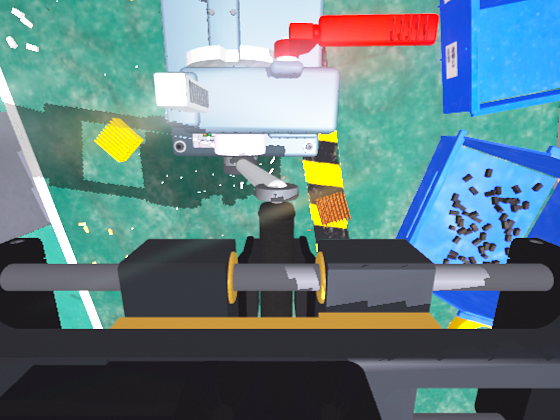

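View pics/s15.png

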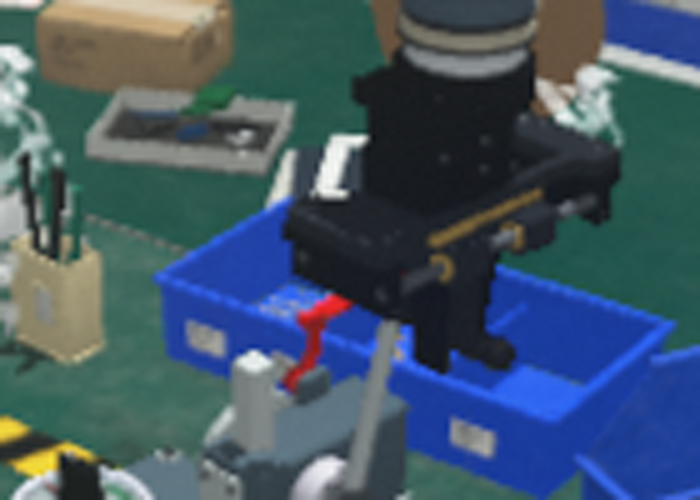

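```bash
python3 -m pendant '[[[0,-0.1,-0.4],[0,0,0],1],[[0,-0.1,-0.6],[0,0,0],1],[[0,-0.1,-0.7],[0,0,0],1],[[0,-0.1,-0.8],[0,0,0],1],[[0,0,-0.8],[0,0,0],1],[[0,0,-0.7],[0,0,0],1],[[0,0,-0.5],[0,0,0],1],[[0,0,0],[0,0,0],1],[[0,0,0],[0,0,0],1],[[0,0,0],[0,0,0],1]]'; python3 - <<'E'
from h import *
snap("wrist","w16.png");s=snap("scene","s16.png",(220,120,340,240),5); d=snap("side","d16.png",(210,180,310,290),5.5)
st=bot.read_state();print(st["force"],st["moment"])
E
```

```text
time_s: 16.28
position: [0.5738, -0.0771, 0.3176]
tcp_rot: [[-0.179, 0.009, 0.984], [-0.984, -0.001, -0.179], [-0.0, -1.0, 0.009]]
force: [6.0, 1.2, 5.9]
opening: 0.198
[4.85404581 1.40862401 5.3996653 ] [ 0.08596783 -1.1034141  -0.02058317]
```

View pics/w16.png

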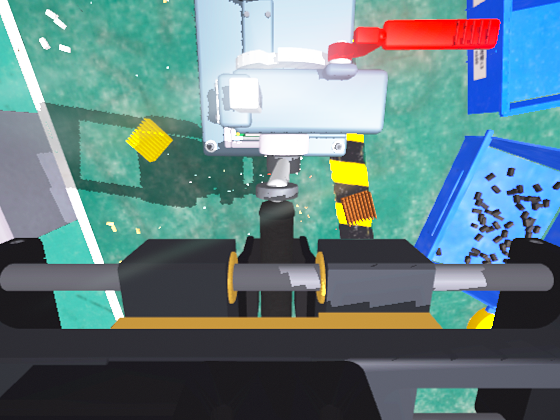

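View pics/s16.png

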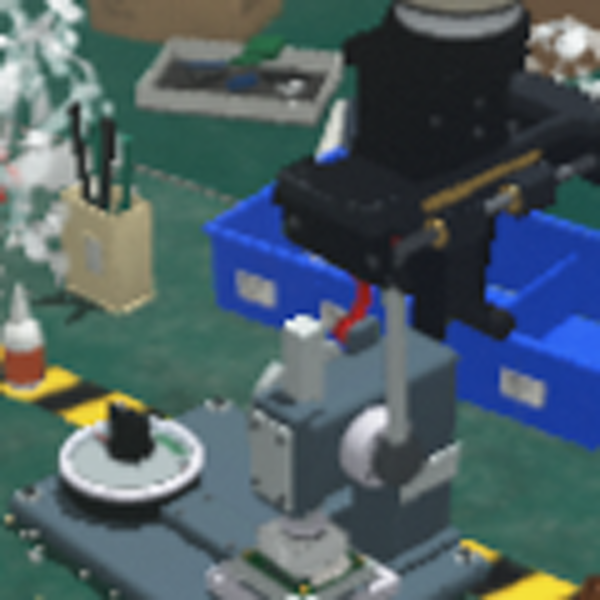

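View pics/d16.png

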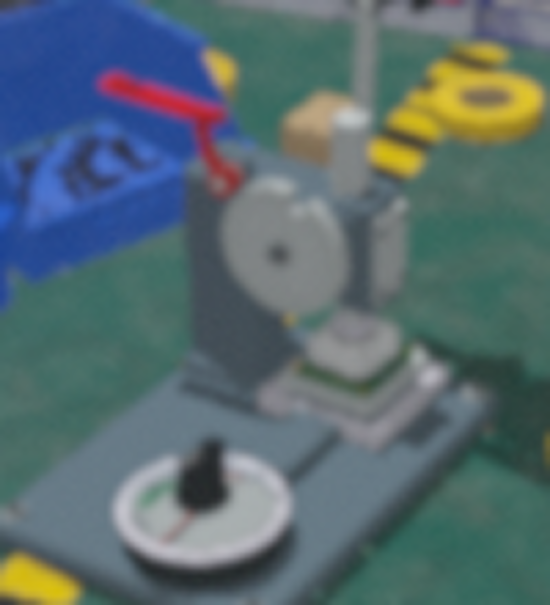

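```bash
python3 -m pendant '[[[0,0,-0.4],[0,0,0],1],[[0,0,-0.4],[0,0,0],1],[[0,0.1,-0.4],[0,0,0],1],[[0,0.1,-0.4],[0,0,0],1],[[0,0.1,-0.4],[0,0,0],1],[[0,0,0],[0,0,0],1],[[0,0,0],[0,0,0],1],[[0,0,0],[0,0,0],1]]'; python3 - <<'E'
from h import *
s=snap("scene","s17.png",(225,190,275,230),12); d=snap("side","d17.png",(225,250,270,290),13)
st=bot.read_state();print(st["position"],st["force"],st["moment"])
E
```

```text
time_s: 17.1
position: [0.556, -0.0738, 0.3157]
tcp_rot: [[-0.18, 0.014, 0.984], [-0.984, -0.002, -0.18], [-0.0, -1.0, 0.014]]
force: [7.4, 1.1, 8.7]
opening: 0.192
[ 0.55605932 -0.07376689  0.31576121] [7.18183661 1.29114907 9.1206469 ] [ 0.15533772 -1.61571952  0.02796647]
```

View pics/s17.png

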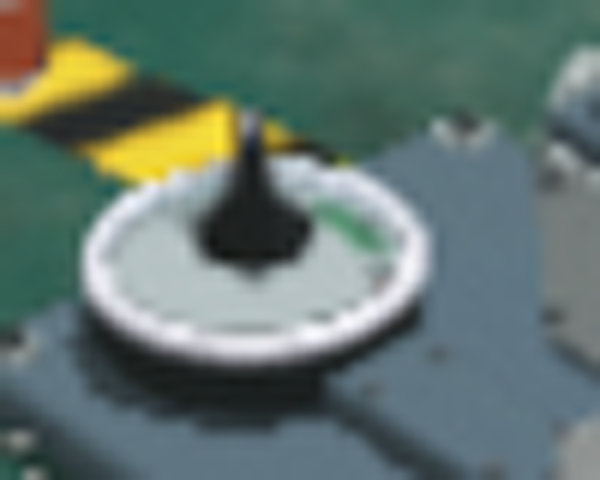

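View pics/d17.png

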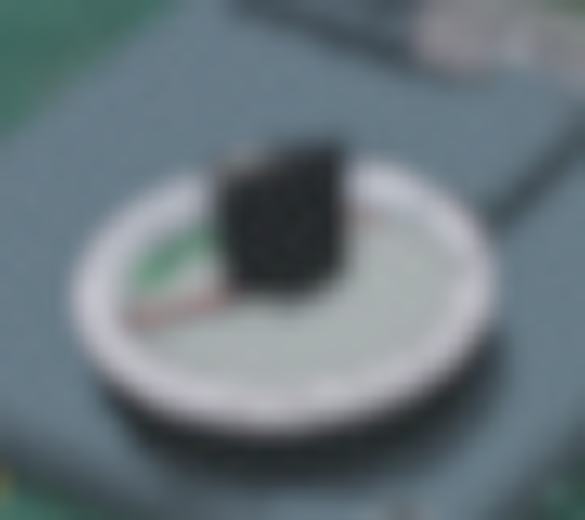

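```bash
cat >> h.py <<'E'
def reading(c,u,v,z=.051,D=(.596,.1815),yaw=-.184):
    p=onz(c,u,v,z)[:2]-D; return 1.571+yaw-np.arctan2(p[1],p[0]), np.hypot(*p)
E
python3 - <<'E'
from h import *
d=bot.capture("side")
a=lambda x,y:(225+x/13,250+y/13)
for p in[(135,320),(230,293)]: print(reading(d,*a(*p)),onz(d,*a(*p),.051))
p=onz(d,*a(135,320),.051)-onz(d,*a(230,293),.051);print(1.387-np.arctan2(p[1],p[0]))
print("rim centre",onz(d,*a(284,298),.049))
E
```

```text
(np.float64(0.41106870498914183), np.float64(0.03889740145367005)) [0.61779799 0.21371577 0.051     ]
(np.float64(0.18145177733382534), np.float64(0.016182292163678315)) [0.60178001 0.19661483 0.051     ]
0.568914381643035
rim centre [0.59043087 0.19147984 0.049     ]
```

```bash
python3 -m pendant '[[[0,0,-0.25],[0,0,0],1],[[0,0.1,-0.25],[0,0,0],1],[[0,0,-0.25],[0,0,0],1],[[0,0.1,-0.25],[0,0,0],1],[[0,0,0],[0,0,0],1],[[0,0,0],[0,0,0],1],[[0,0,0],[0,0,0],1]]'; python3 - <<'E'
from h import *
s=snap("scene","s18.png",(225,190,275,230),12); d=snap("side","d18.png",(225,250,270,290),13)
st=bot.read_state();print(st["position"],st["force"],st["moment"])
E
```

```text
time_s: 17.83
position: [0.5474, -0.0722, 0.3141]
tcp_rot: [[-0.18, 0.018, 0.984], [-0.984, -0.003, -0.18], [-0.0, -1.0, 0.018]]
force: [9.5, 2.0, 7.5]
opening: 0.191
[ 0.5474242  -0.07221093  0.31410062] [9.03165402 1.60358562 8.2891804 ] [ 0.18593585 -1.95195331  0.00399083]
```

View pics/s18.png

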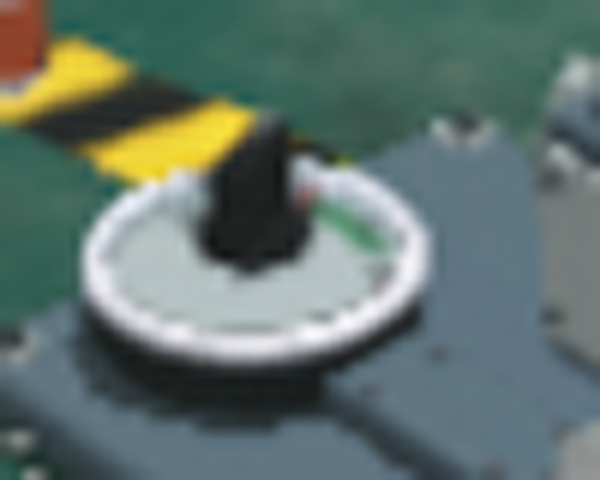

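View pics/d18.png

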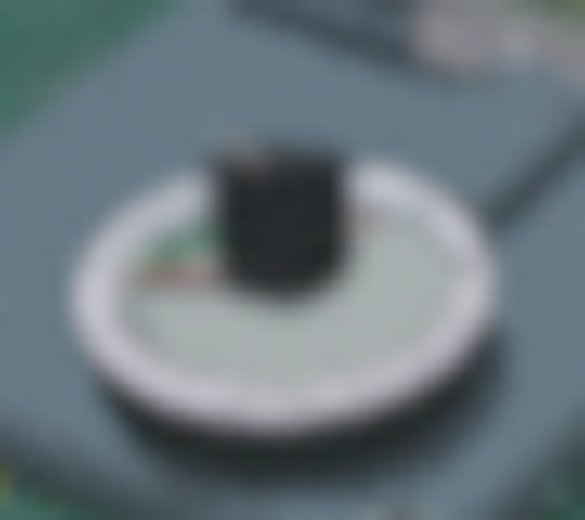

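```bash
python3 -m pendant '[[[0,0,-0.2],[0,0,0],1],[[0,0.1,-0.2],[0,0,0],1],[[0,0.1,-0.2],[0,0,0],1],[[0,0,-0.1],[0,0,0],1],[[0,0,0],[0,0,0],1],[[0,0,0],[0,0,0],1],[[0,0,0],[0,0,0],1]]'; python3 - <<'E'
from h import *
s=snap("scene","s19.png",(225,190,275,230),12); d=snap("side","d19.png",(225,250,270,290),13)
st=bot.read_state();print(st["position"],st["force"],st["moment"])
E
```

```text
time_s: 18.52
position: [0.5414, -0.0711, 0.3123]
tcp_rot: [[-0.18, 0.02, 0.983], [-0.984, -0.003, -0.18], [-0.0, -1.0, 0.02]]
force: [11.3, 2.5, 7.9]
opening: 0.198
[ 0.54137037 -0.07110544  0.31229629] [10.43281185  1.64944932  7.87532314] [ 0.2516022  -2.23925681 -0.05862947]
```

View pics/s19.png

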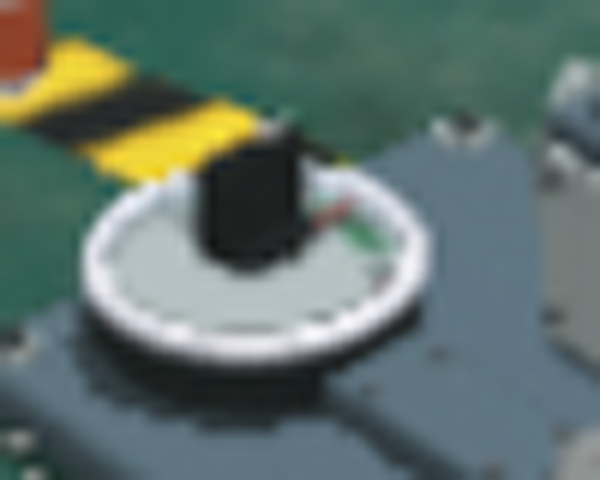

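View pics/d19.png

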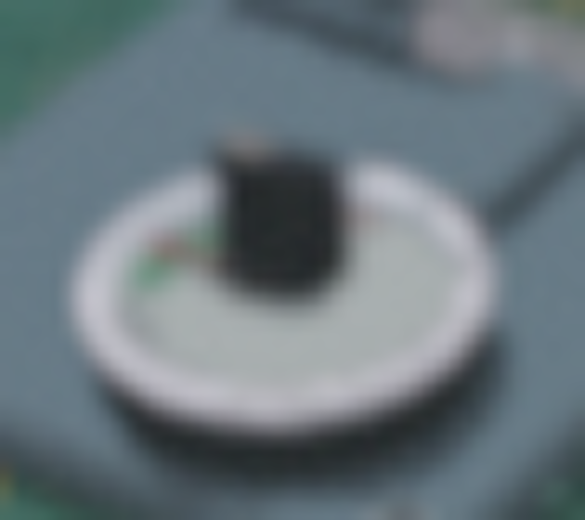

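```bash
python3 - <<'E'
from h import *
s=bot.capture("scene");d=bot.capture("side")
S=lambda x,y:(225+x/12,190+y/12); Q=lambda x,y:(225+x/13,250+y/13)
print("centres",onz(s,*S(256,255),.049),onz(d,*Q(284,298),.049))
for nm,c,f,D,pts in(("scene",s,S,onz(s,*S(256,258),.049)[:2],[(347,208),(318,203),(385,245)]),("side",d,Q,onz(d,*Q(290,298),.049)[:2],[(155,248),(140,290),(213,228)])):
    for p in pts: print(nm,p,reading(c,*f(*p),.051,D))
for n,b in(("scene",(250,130,340,250)),("side",(210,180,310,290))): snap(n,f"f_{n}.png",b,5)
st=bot.read_state();print(st["position"],st["force"])
E
```

```text
centres [0.59208286 0.17523735 0.049     ] [0.59043087 0.19147984 0.049     ]
scene (347, 208) (np.float64(1.5676004877694587), np.float64(0.032744993785810736))
scene (318, 203) (np.float64(1.3107505956360594), np.float64(0.029371326148200778))
scene (385, 245) (np.float64(2.21352213227287), np.float64(0.03570127417284223))
side (155, 248) (np.float64(1.490898169317612), np.float64(0.037032073267709215))
side (140, 290) (np.float64(1.0338566902575064), np.float64(0.03491209284337919))
side (213, 228) (np.float64(1.909732458389649), np.float64(0.031772309153490344))
[ 0.54136406 -0.07110459  0.31228303] [11.02207701  1.02998448  7.29846395]
```

View pics/f_scene.png

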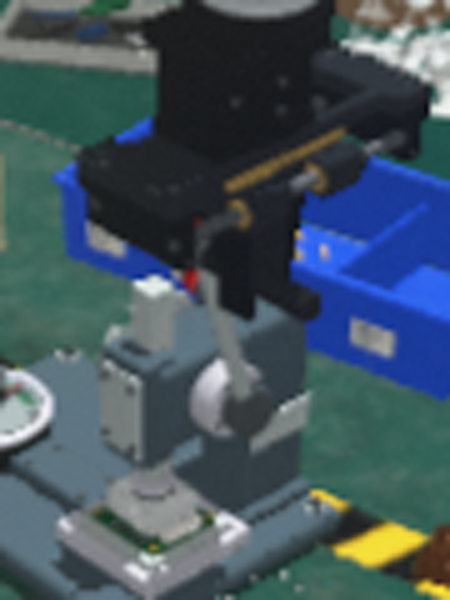

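View pics/f_side.png

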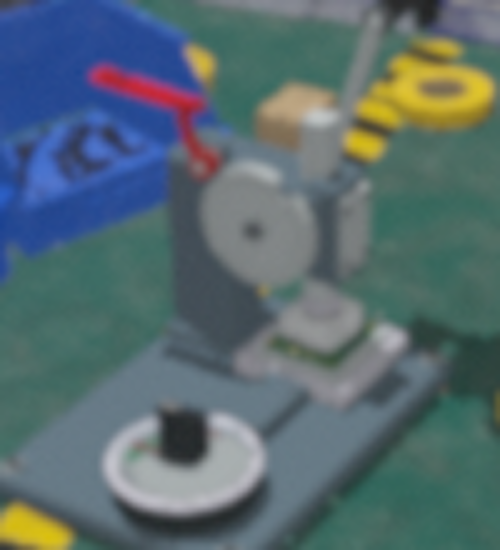

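```bash
python3 -m pendant '[[[0,0,0],[0,0,0],1],[[0,0,0],[0,0,0],1],[[0,0,0],[0,0,0],1],[[0,0,0],[0,0,0],1],[[0,0,0],[0,0,0],1],[[0,0,0],[0,0,0],1],[[0,0,0],[0,0,0],1],[[0,0,0],[0,0,0],1],[[0,0,0],[0,0,0],1],[[0,0,0],[0,0,0],1],[[0,0,0],[0,0,0],1],[[0,0,0],[0,0,0],1]]'; python3 - <<'E'
from h import *
s=snap("scene","s20.png",(225,190,275,230),12)
E
```

```text
time_s: 19.82
position: [0.5414, -0.0711, 0.3123]
tcp_rot: [[-0.18, 0.02, 0.983], [-0.984, -0.003, -0.18], [-0.0, -1.0, 0.02]]
force: [10.6, 1.7, 8.2]
opening: 0.198
```

View pics/s20.png

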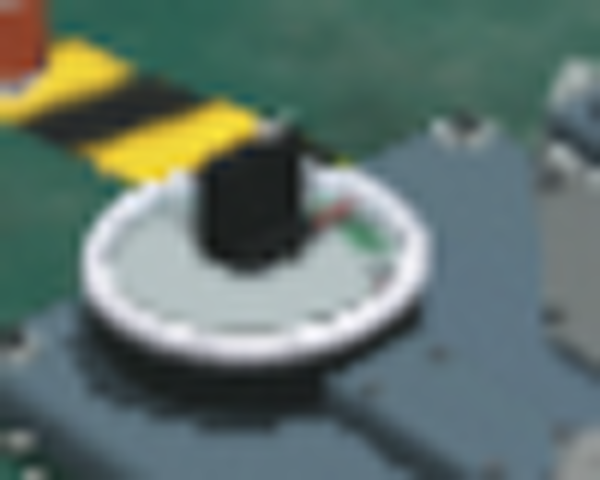

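The pose is stable. The red pointer (tip at crop (347,208)) is inside the green, the pull is about 10.6 N, and the catch is back.

```bash
python3 - <<'E'
from rig import bot
print(bot.hand_in())
E
```

```text
the job is handed in; nothing more can be done
None
```

The job is handed in at about 20 s, with the gripper still holding the lever in the green band. No verdict was reported.

- **Peak pointer:** I gripped the knob bar and turned it about 1.49 rad anticlockwise to its zero stop, with the catch on and the lever at rest. The wrist picture showed it on zero after release.
- **Safety catch:** I pushed the tab over with closed fingers. Two pictures in a row showed it lying flat back and no longer moving, with the lever still at rest.
- **Lever:** I gripped the handle and pulled it in small steps. The last checks showed:
  - The red pointer read about 1.57 rad in the scene view and 1.49 rad in the side view, in the middle of the green.
  - The horizontal pull was about 10.6 N, steady for over a second.
  - The heat sink looked flat under the foot, judged by eye.

**Weak points in the checks:**
- The two outside cameras placed the dial centre up to 16 mm apart, and at one earlier step my readings of the pointer ranged from 0.4 to 0.7 rad. I therefore judged the final reading by where the pointer stands against the green band.
- I never saw the black needle separately in the final pictures. I take it to be level with the red pointer, because the pull only ever went one way.
- I did not measure the bystanders again, but nothing touched them that I could see.

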